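# Clip the check weight onto the load cell's ring

## Robot

A 6-joint arm with a two-finger parallel gripper is mounted at the origin on the work surface; the furniture and walls round the work are solid. World frame = base frame: x ahead of the robot, y to its left, z up, the work surface at z = 0. Lengths are in mm, angles in rad, forces in N, time in s.
With the tool pointing down it reaches from about 325 to 875 mm from the base axis. Payload 4.4 kg.
Tool frame: the origin (TCP) lies on the centre line of the jaws, within the pads' length; the fingertips stand ahead of it and the grasp point (between the pads) lies 6 mm ahead of it (ctrl.tcp_to_tips is the z of the fingertips in the tool frame, in mm); z points along the fingers, y is the line along which they close (so a half turn about z gives the same grasp; the last joint's range is limited). The gripper opens to 85 mm and grips with 20 to 120 N. Pads are 22 mm wide; open, the fingers measure 114 mm over their backs; the gripper's body (76 mm by 85 mm) begins 54 mm behind the grasp point. The pads swing forward as they close: fully open they stand 13 mm farther back than shut.
Start: joints at [-0.15, 0.207, 1.542, -0, 1.393, -0.15], TCP at [575.002, -0.012, 256.282] pointing down, gripper open.
Joint ranges: [-2.73, 2.73], [-0.86, 2.22], [0.23, 2.46], [-1.11, 4.25], [0.08, 2.63], [-2.82, 2.82]. Speed limits (rad/s): [2.79, 2.79, 3.14, 3.14, 3.14, 3.14].

## Interface

Orientations are given as a 3x3 rotation matrix whose columns are the frame's x, y, z axes.
In Python, from plant import ctrl, sensors, optics gives the robot as it stands. Calls block until the motion is done:
- ctrl.move_ptp(position, orientation): joint-space move of the TCP to a pose.
- ctrl.move_l(position, rot=None, vel=150, threshold=None): straight line of the TCP; rot=None keeps the orientation; vel is the mean speed in mm/s. With threshold (N) it stops when the force on the tool has changed by that much, and returns True; else False.
- ctrl.set_joints(angles): joint-space move.
- ctrl.gripper_to(opening, force=None): finger opening in mm; force is the grip in N (None keeps the last); returns when the fingers have stopped.
- ctrl.hold(seconds).
- ctrl.solve_ik(position, orientation): joint angles nearest the present ones, or None.
- sensors.read_state(): the state.
- optics.grab_frame(name): name is "scene" or "side" or "wrist"; returns (picture, depth): 420x560x3 uint8, red, green, blue; 420x560 float32, mm along the optical axis (not along the pixel's ray), 0 where there is no reading.
- optics.camera_params(name): a dict with "mtx" (3x3 intrinsics, pixels), "k1" (the pictures are not rectified: a ray, as slopes to the right and down, at radius r is drawn at 1 + k1 r^2 times it, then the intrinsics apply), "R" (3x3) and "t" (3): a world point X has camera coordinates R X + t; the wrist camera has in their place "T_tool_cam" (4x4, takes a point from camera to tool coordinates, whose origin is the TCP and whose axes are the flange's). Camera axes: x right, y down, z forward; pixel columns grow to the right and rows downward; lengths in mm; the calibration is good to about 2 mm. A picture is of the moment at which its call begins: read the wrist's pose just before it. camera_params takes no time and is no camera call.
A pose or a line that the arm cannot do raises ctrl.MotionError and nothing moves.
- ctrl.finish_job(): hands the job in; it is judged then, once.
The state is a dict: "t": time; "q": joint angles; "qvel": joint speeds; "tau": joint torques, N m; "eef_pos": TCP position; "eef_rot": TCP orientation; "force": force on the tool from outside, world axes, zero at the start; "wrist_torque": the same for the moment, N m; "grip_width": finger opening in mm; "grasp_force": force on a finger pad.
Only numpy, scipy, OpenCV 4.12 (cv2) and the standard library are available. Lean on these libraries where they do the work, as an engineer would, in place of code of your own. Each camera call takes 0.05 s, during which the arm holds its last target. There are 200 camera calls.

## Task

Take the steel check weight by the square post on top and clip its snap hook onto the straight front bar of the D-ring on the load-cell stand: push the sprung gate against the bar until the bar is inside the hook and the gate has snapped shut. Then let go, so that the weight hangs still and freely from the ring, and leave the other things on the bench where they are.

Things in the scene. Friction and masses are not known exactly. Their poses are not given: they have to be found in the camera images.
- hook_weight: Loose steel check weight, about 0.34 kg, standing upright, 155 mm tall. Origin: centre of underside, z up. From below: cylinder 43 mm across, 30 mm high; neck; C-shaped snap hook of 8 mm round bar in the x-z plane, z = 38 to 113 mm; square grip post. The C's closed back is at x = -34 to -26 mm; its mouth, closed by a sprung gate, faces +x. It needs no support when standing.
- hook_grip (a point): The place to grip: on the axis of the upright square post (16 x 16 mm, 113 to 155 mm above the weight's underside), 140 mm above the underside, 15 mm below the post's top. The crown of the hook begins 27 mm below this point. Axes as hook_weight (x towards the mouth).
- hook_seat (a point): Where the centre of the ring's bar lies in the hook when the weight hangs: on the axis, just under the peak of the crown, 100 mm above the underside, 40 mm below hook_grip. Axes as hook_weight.
- hook_mouth (a point): Best entry point for the bar's centre, just below the nose: 74 mm above the underside, 17 mm to +x of the axis. The bar may enter 60 to 77 mm up. Once its centre is 4 mm behind to 8 mm in front (+x) of the axis it has cleared the nose; lower the hook there, so that the bar rises past the gate's end into the crown and the gate springs shut under it. Axes as hook_weight.
- nose_tip (a point): Lowest point of the hook's nose, the end of the bar that comes down over the mouth: 83 mm above the underside, 17 mm to +x of the axis; the nose is 8 mm thick (x = 13 to 21 mm). Axes as hook_weight.
- gate (a joint): Angle of the sprung gate, a straight dark rod 6 mm thick and 47 mm long that closes the mouth, hinged at its foot 44 mm above the underside, 14 mm to +x of the axis. 0 = closed, its top behind the nose; grows as it is pushed inwards, up to 0.75. Its spring always closes it; at the best height it takes 1 to 3 N to push open.
- load_stand: Fixed load-cell stand: base plate 150 x 90 x 8 mm, post at the back, level beam (top 158 mm above the bench) and a level D-ring at the beam's front end; no part higher than 160 mm. Origin: centre of the base's underside, z up; -x points from the post towards the ring's front bar.
- ring_bar (a point): Middle of the D-ring's straight front bar: round steel, 8 mm thick, straight for 42 mm along y, centre 150 mm above the bench, 60 mm to -x of the stand's origin. Behind it (+x) the ring's window, 42 mm wide and about 28 mm deep, takes the hook's nose from above. Axes as load_stand. The hook comes from the -x side with its mouth facing the stand's +x.
- amber_bottle: Bystander: amber bottle, 40 mm across, 82 mm tall. Origin at its underside.
- white_bottle: Bystander: white bottle with blue cap, 46 mm across, 90 mm tall. Origin at its underside.
- tape: Bystander: roll of beige tape lying flat, 104 mm across, 24 mm tall. Origin at its underside.
- bench_timer: Bystander: small white timer, 59 x 66 x 22 mm. Origin at its underside.
Things that resemble listed ones, but are neither listed nor needed, are in the scene too. Several things look just like the hook_weight: the one meant starts nearest to the robot's base.

How it is judged:
By the outcome, as a careful person would: the job done as asked, in the order asked, and still so for the second after the job is handed in, with the robot touching nothing.
It also fails if it takes over 45 s, if anything falls off the work surface, if the arm or the gripper's body presses on something with over 40 N, if the wrist force passes 120 N, or if a joint passes its speed limit or range.

## Working session

There is one attempt and no reset: what is moved stays moved. The work goes in short steps, each a Python script; the robot and the scene stay as the last script left them, time stands still between calls to the robot, and variables do not carry over. Pictures are saved under pics/ and viewed, at most 10 in all, crops included, and the job is handed in when it is done.

```bash
ls; mkdir -p pics; cat > h.py <<'E'
import numpy as np, cv2
from plant import ctrl, sensors, optics
def grab(n):
    s=sensors.read_state(); im,d=optics.grab_frame(n); p=optics.camera_params(n)
    if n=="wrist":
        T=np.array(p["T_tool_cam"]); W=np.eye(4); W[:3,:3]=s["eef_rot"]; W[:3,3]=s["eef_pos"]; M=W@T
    else:
        R=np.array(p["R"]); M=np.eye(4); M[:3,:3]=R.T; M[:3,3]=-R.T@np.array(p["t"])
    return im,d,np.array(p["mtx"]),p["k1"],M
def rays(uv,K,k1):
    uv=np.asarray(uv,float).reshape(-1,1,2)
    n=cv2.undistortPoints(uv,K,np.array([k1,0,0,0.])).reshape(-1,2)
    return np.c_[n,np.ones(len(n))]
def on_plane(uv,z,K,k1,M):
    r=rays(uv,K,k1)@M[:3,:3].T; c=M[:3,3]
    return c+r*((z-c[2])/r[:,2])[:,None]
def cloud(d,K,k1,M):
    v,u=np.nonzero(d>0); P=rays(np.c_[u,v],K,k1)*d[v,u][:,None]
    return P@M[:3,:3].T+M[:3,3],u,v
def save(n,im): cv2.imwrite("pics/"+n+".png",im[:,:,::-1])
E
python3 - <<'E'
from h import *
a=[]
for n in("scene","side"):
    im,d,K,k1,M=grab(n); save(n+"0",im); np.savez(n+"0.npz",im=im,d=d,K=K,k1=k1,M=M); print(n,M.round(2).tolist(),K.tolist(),k1,(d>0).mean()); a.append(im)
im,d,K,k1,M=grab("wrist");save("wrist0",im);np.savez("wrist0.npz",im=im,d=d,K=K,k1=k1,M=M)
print(ctrl.tcp_to_tips,sensors.read_state())
E
```

```text
pics
scene [[0.85, -0.32, 0.42, -53.81], [-0.53, -0.53, 0.66, -835.74], [0.01, -0.79, -0.62, 931.52], [0.0, 0.0, 0.0, 1.0]] [[453.9142873016197, 0.0, 278.2282066460921], [0.0, 453.9142873016197, 211.11686333848473], [0.0, 0.0, 1.0]] 0.009017495918167612 0.9960374149659864
side [[0.99, -0.08, 0.14, 345.36], [-0.16, -0.57, 0.81, -850.11], [0.02, -0.82, -0.57, 718.15], [0.0, 0.0, 0.0, 1.0]] [[401.99254609160755, 0.0, 271.48481199614736], [0.0, 401.99254609160755, 199.86582717946385], [0.0, 0.0, 1.0]] 0.01938918084765008 0.9960289115646258
25.0 {'t': 0.15, 'q': array([-1.50521046e-01,  2.07282926e-01,  1.54266381e+00,  2.90019432e-06,
        1.39348691e+00, -1.50517186e-01]), 'qvel': array([ 7.27842023e-04, -9.64258070e-04, -3.20956117e-03, -5.03920076e-05,
        2.48104373e-03,  6.59240894e-04]), 'tau': array([ 5.23460058e-04, -3.83512866e+01, -2.92037880e+01, -1.78299792e-04,
        6.64118095e-03, -5.65601522e-05]), 'eef_pos': array([5.74444613e+02, 6.16584366e-02, 2.55341115e+02]), 'eef_rot': array([[ 4.62704265e-06,  9.99998344e-01, -1.81974860e-03],
       [ 9.99999961e-01, -4.11954801e-06,  2.78885380e-04],
       [ 2.78877422e-04, -1.81974982e-03, -9.99998305e-01]]), 'force': array([-0.6509652 ,  0.02823928,  0.97139202]), 'wrist_torque': array([-0.05006164, -0.0076743 ,  0.00354116]), 'grasp_force': 0.0, 'grip_width': 85.45591121042737}
```

View pics/scene0.png

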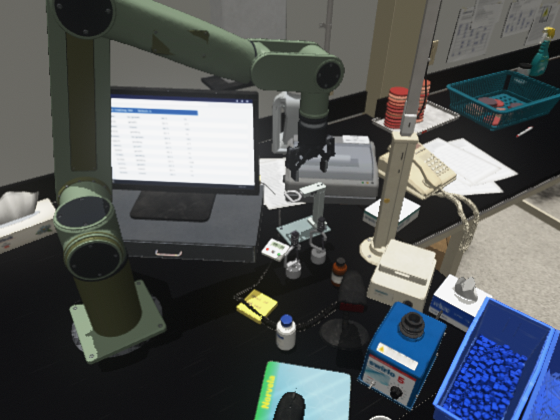

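View pics/side0.png

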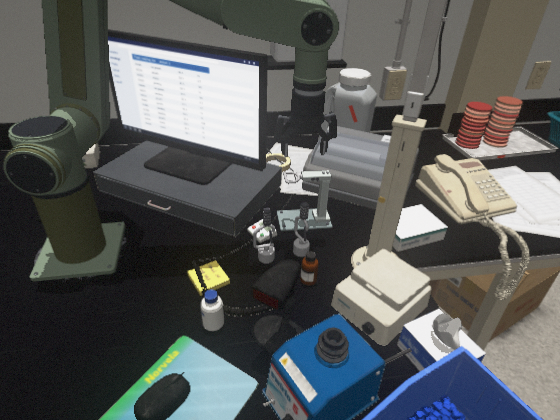

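The stand is near (305,225) in scene and (315,210) in side. Two weights show at scene (293,265) and (318,253), and in side at (265,250) and (302,243). Next I'll zoom in and build a top-down height map.

```bash
python3 - <<'E'
from h import *
S=[]
for n,(u0,v0) in(("scene",(250,165)),("side",(220,155))):
    f=np.load(n+"0.npz"); c=f["im"][v0:v0+120,u0:u0+100]; S.append(cv2.resize(c,None,fx=4,fy=4,interpolation=cv2.INTER_CUBIC))
    P,u,v=cloud(f["d"],f["K"],float(f["k1"]),f["M"])
    m=(u>=u0)&(u<u0+100)&(v>=v0)&(v<v0+120)&(P[:,2]<175)&(P[:,2]>5)
    Q=P[m]
    for lo,hi in((5,12),(12,36),(36,100),(120,175)):
        k=Q[(Q[:,2]>lo)&(Q[:,2]<hi)]
        H=np.zeros((80,80),np.uint8); ij=((k[:,:2]-[300,-200])/5).astype(int); ok=((ij>=0)&(ij<80)).all(1); H[ij[ok,0],ij[ok,1]]=255
        N,L,st,ce=cv2.connectedComponentsWithStats(cv2.dilate(H,np.ones((3,3))))
        for i in range(1,N):
            if st[i,4]<12: continue
            sel=np.zeros(len(k),bool); sel[ok]=L[ij[ok,0],ij[ok,1]]==i
            p=k[sel]
            if len(p)>8: print(n,(lo,hi),len(p),"mean",p.mean(0).round(),"min",p.min(0).round(),"max",p.max(0).round())
save("zoom0",np.hstack(S))
E
```

```text
scene (5, 12) 121 mean [445.  -6.   9.] min [386. -38.   5.] max [488.  41.  12.]
scene (5, 12) 24 mean [ 459. -109.    8.] min [ 447. -120.    6.] max [483. -90.  12.]
scene (5, 12) 507 mean [587.  47.   8.] min [504. -15.   5.] max [697.  92.  12.]
scene (5, 12) 11 mean [ 545. -191.    9.] min [ 541. -202.    5.] max [ 552. -179.   11.]
scene (5, 12) 26 mean [554. -98.   9.] min [ 542. -108.    5.] max [579. -76.  12.]
scene (5, 12) 78 mean [615. 182.   8.] min [546. 149.   5.] max [697. 200.  11.]
scene (12, 36) 315 mean [465.   4.  18.] min [385. -31.  12.] max [511.  42.  36.]
scene (12, 36) 149 mean [ 466. -105.   26.] min [ 448. -119.   12.] max [492. -76.  35.]
scene (12, 36) 61 mean [ 544. -193.   24.] min [ 538. -205.   12.] max [ 555. -174.   36.]
scene (12, 36) 144 mean [558. -93.  26.] min [ 542. -109.   12.] max [585. -64.  35.]
scene (12, 36) 78 mean [637.  42.  21.] min [625.  14.  12.] max [653.  70.  34.]
scene (12, 36) 96 mean [669. 165.  24.] min [630. 137.  12.] max [700. 198.  35.]
scene (36, 100) 575 mean [457.  96.  68.] min [386.  -7.  37.] max [541. 200.  77
[... 1866 characters left out ...]
6.] max [ 578. -171.   87.]
side (36, 100) 148 mean [559. -78.  63.] min [ 548. -103.   37.] max [574. -52.  99.]
side (36, 100) 154 mean [653. 181.  70.] min [628. 159.  36.] max [673. 199. 100.]
side (36, 100) 46 mean [639.  47.  63.] min [637.  32.  37.] max [641.  62. 100.]
side (120, 175) 423 mean [458. 165. 144.] min [401. 137. 121.] max [501. 200. 175.]
side (120, 175) 121 mean [467. -98. 142.] min [ 460. -104.  121.] max [476. -83. 159.]
side (120, 175) 312 mean [587.  44. 156.] min [536.  21. 145.] max [636.  78. 163.]
side (120, 175) 127 mean [561. -86. 142.] min [552. -93. 121.] max [572. -72. 159.]
side (120, 175) 44 mean [662. 190. 128.] min [648. 178. 121.] max [672. 200. 137.]
```

View pics/zoom0.png

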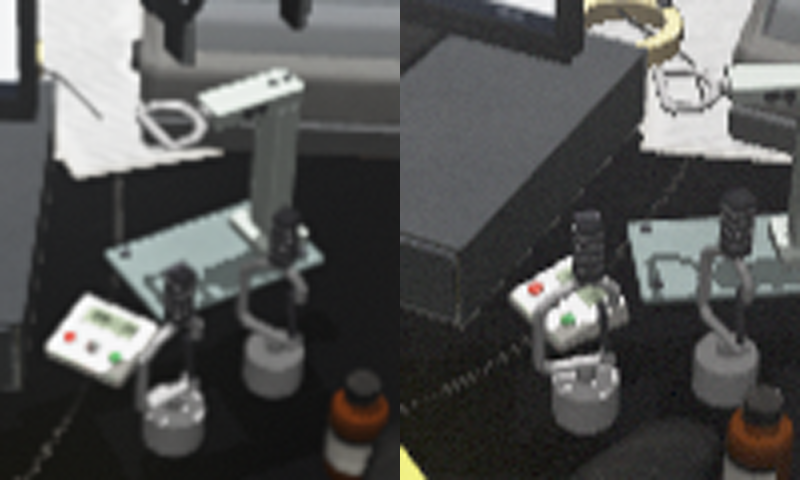

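View pics/wrist0.png

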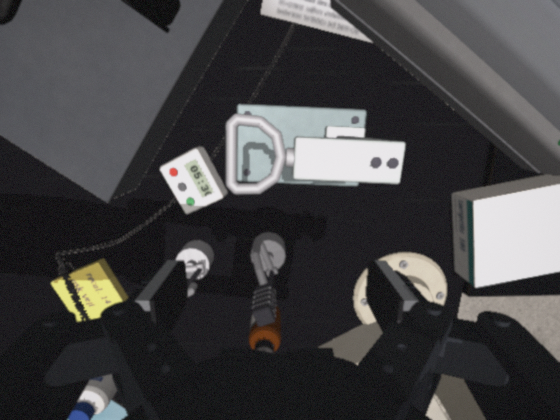

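The wrist view shows the ring's straight bar at about (233,155), the stand's base at (300,145), and the target weight at (193,262), partly hidden by a finger. The nearer weight is at about (468,-98). Now I'll fit the ring from the wrist cloud and the weight's axis and yaw from both fixed views.

```bash
cat > fit.py <<'E'
from h import *
from scipy.optimize import least_squares
def circ(p,r):
    s=least_squares(lambda c:np.hypot(*(p-c).T)-r,p.mean(0),loss="soft_l1"); return s.x,np.abs(s.fun).mean()
def near(P,c,r,lo,hi): return P[(np.hypot(*(P[:,:2]-c).T)<r)&(P[:,2]>lo)&(P[:,2]<hi)]
def weight(P,c):
    b=near(P,c,40,6,24); t=near(P,c,30,151,162); h=near(P,c,60,45,106)
    o={}
    if len(b)>20: o["base"]=circ(b[:,:2],21.5)
    if len(t)>5: o["top"]=(t.mean(0),len(t),np.ptp(t,axis=0))
    if len(h)>20:
        q=h[:,:2]-np.median(h[:,:2],0); w=np.linalg.svd(q)[2][0]; o["hook"]=(np.degrees(np.arctan2(w[1],w[0])),len(h),h.min(0),h.max(0))
    k=near(P,c,60,55,95); 
    o["back"]=k[np.hypot(*(k[:,:2]-c).T)>20].mean(0) if len(k) else None
    return o
E
python3 - <<'E'
from fit import *
np.set_printoptions(precision=1,suppress=True)
for n in("scene","side","wrist"):
    f=np.load(n+"0.npz");P,u,v=cloud(f["d"],f["K"],float(f["k1"]),f["M"])
    print(n,"W1",weight(P,[467,-100])); 
    b=P[(P[:,2]>147)&(P[:,2]<157)&(P[:,0]>525)&(P[:,0]<546)&(P[:,1]>10)&(P[:,1]<90)]
    if len(b)>5:
        l=cv2.fitLine(b[:,:2].astype(np.float32),cv2.DIST_HUBER,0,.01,.01).ravel(); print("bar",len(b),b.mean(0),b.min(0),b.max(0),l)
    im=cv2.cvtColor(f["im"],cv2.COLOR_RGB2HSV)
    m=(P[:,2]>4)&(P[:,2]<13)&(P[:,0]>520)&(P[:,0]<720)&(P[:,1]>-20)&(P[:,1]<110)
    r=cv2.minAreaRect(P[m][:,:2].astype(np.float32)); print("plate",r)
    t=P[(P[:,2]>153)&(P[:,2]<165)&(P[:,0]>585)&(P[:,0]<720)&(P[:,1]>0)&(P[:,1]<90)]
    print("beam",cv2.minAreaRect(t[:,:2].astype(np.float32)),np.median(t[:,2]))
print(f["M"])
E
```

```text
scene W1 {'base': (array([471. , -95.7]), np.float64(1.3539155549699051)), 'top': (array([469. , -98.3, 154.2]), 30, array([18.3, 15.5,  6. ])), 'hook': (np.float64(-174.60692594198096), 122, array([ 436.5, -105.4,   45. ]), array([492.4, -91.8, 106. ])), 'back': array([ 443.4, -100.8,   77.4])}
bar 36 [541.1  43.3 152. ] [536.9  18.3 147. ] [545.5  71.3 155.6] [  0.    1.  541.1  43.9]
plate ((615.30126953125, 43.58100891113281), (100.18067169189453, 191.14271545410156), 81.96829986572266)
beam ((626.1491088867188, 41.709720611572266), (81.7653579711914, 34.05817413330078), 2.1546146869659424) 157.38794606973977
side W1 {'base': (array([468.5, -92. ]), np.float64(0.7646103416481059)), 'top': (array([467.4, -95.9, 155.5]), 41, array([15.4, 20.8,  8.2])), 'hook': (np.float64(-174.06047966978844), 180, array([ 434.5, -101.9,   45.1]), array([487.5, -88.6, 105.9])), 'back': array([440.2, -98.1,  76.3])}
bar 33 [540.2  42.4 154.7] [535.7  20.7 151.8] [545.8  70.7 156.8] [  0.1  -1.  539.8  43.3]
plate ((619.6107788085938, 44.9383544921875), (127.6644287109375, 199.3435821533203), 89.18561553955078)
beam ((623.8119506835938, 46.74401092529297), (33.4611701965332, 76.65992736816406), 88.4916763305664) 160.0351200363184
wrist W1 {'base': (array([468.8, -95.3]), np.float64(0.3763886734113061)), 'hook': (np.float64(7.398447947259819), 274, array([466.3, -98.6,  45. ]), array([490.3, -85.6, 104.7])), 'back': array([487.5, -90. ,  90.4])}
bar 812 [542.   48.9 152.9] [537.   20.1 149.5] [546.   77.3 156.1] [  0.    1.  542.2  49.4]
plate ((601.4030151367188, 53.46611022949219), (104.72982025146484, 149.29779052734375), 87.22925567626953)
beam ((624.8982543945312, 45.638832092285156), (30.653093338012695, 79.4943618774414), 88.1618881225586) 157.64684049899034
[[  1.    0.   -0.  574.7]
 [  0.   -1.   -0.3  68.5]
 [ -0.    0.3  -1.  372.5]
 [  0.    0.    0.    1. ]]
```

```bash
cat >> h.py <<'E'
def rot(deg):
    a=np.radians(deg); c,s=np.cos(a),np.sin(a)
    return np.array([[-s,c,0],[c,s,0],[0,0,-1.]])
E
python3 - <<'E'
from fit import *
np.set_printoptions(precision=1,suppress=True)
for n in("scene","side"):
    f=np.load(n+"0.npz");P,u,v=cloud(f["d"],f["K"],float(f["k1"]),f["M"])
    m=(P[:,0]>380)&(P[:,0]<620)&(P[:,1]>85)&(P[:,1]<260)&(P[:,2]>170)&(P[:,2]<480)
    q=P[m]
    for z in range(170,480,60):
        k=q[(q[:,2]>=z)&(q[:,2]<z+60)]
        if len(k): print(n,z,len(k),k.min(0),k.max(0))
ctrl.move_ptp([469,-95,262],rot(6.5))
s=sensors.read_state(); print(s["t"],s["eef_pos"],s["q"])
im,d,K,k1,M=grab("wrist");save("wrist1",im);np.savez("wrist1.npz",im=im,d=d,K=K,k1=k1,M=M)
P,u,v=cloud(d,K,k1,M); print(weight(P,[469,-96]))
E
```

```text
scene 170 835 [380.2 132.5 170.1] [504.2 223.7 229.8]
scene 230 900 [380.2 132.5 230. ] [505.9 224.2 289.9]
scene 290 980 [380.  132.2 290. ] [496.6 221.3 350. ]
scene 350 1083 [380.  132.3 350. ] [503.3 223.4 410. ]
scene 410 807 [380.1 135.2 410. ] [504.8 235.2 446.4]
side 170 849 [380.  137.  170.2] [500.8 224.1 230. ]
side 230 956 [380.1 136.4 230. ] [503.9 224.  289.9]
side 290 1039 [380.1 135.9 290. ] [502.6 222.  350. ]
side 350 1138 [380.  135.5 350.1] [502.1 221.8 410. ]
side 410 846 [380.2 136.2 410. ] [501.  240.2 447.5]
0.775 [469.2 -95.1 262.2] [-0.4 -0.   1.8  0.   1.4 -0.5]
{'base': (array([469.5, -95.8]), np.float64(0.12325178929559785)), 'top': (array([469.2, -94.4, 154.5]), 405, array([17. , 16.6,  5. ])), 'hook': (np.float64(-173.17601167600893), 519, array([ 436., -102.,   45.]), array([490. , -87.2, 106. ])), 'back': array([441.4, -96.3,  80.1])}
```

View pics/wrist1.png

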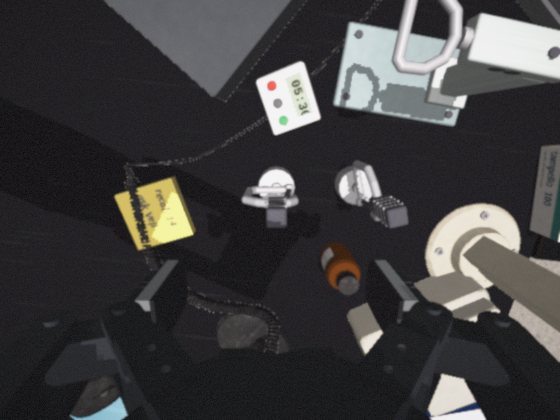

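The post top is at px (277,213), with the hook back at (250,195) on the -x side and the mouth facing +x. The axis is about (469.3,-95), yaw about 6.8°, and the size matches. The neighbouring weight's post, at (395,210), is clear of the open fingers. Next is the grasp.

```bash
python3 - <<'E'
from fit import *
np.set_printoptions(precision=3,suppress=True)
for n in("wrist0","wrist1"):
    f=np.load(n+".npz");P,u,v=cloud(f["d"],f["K"],float(f["k1"]),f["M"])
    b=P[(P[:,2]>147)&(P[:,2]<158)&(P[:,0]>525)&(P[:,0]<550)&(P[:,1]>32)&(P[:,1]<66)]
    if len(b)>20: print(n,len(b),cv2.fitLine(b[:,:2].astype(np.float32),cv2.DIST_HUBER,0,.01,.01).ravel(),b.min(0),b.max(0),np.percentile(b[:,2],[50,90]))
R=rot(6.8)
ctrl.move_l([469.3,-95,200],R)
hit=ctrl.move_l([469.3,-95,146],R,vel=80,threshold=8)
print("hit",hit,sensors.read_state()["eef_pos"])
if not hit:
    ctrl.gripper_to(10,50)
    s=sensors.read_state(); print(s["grip_width"],s["grasp_force"],s["eef_pos"],s["force"])
    ctrl.move_l([469.3,-95,166],R,vel=60)
    ctrl.move_l([469.3,-95,246],R)
    s=sensors.read_state(); print(s["t"],s["grip_width"],s["grasp_force"],s["eef_pos"],s["force"],s["wrist_torque"])
E
```

```text
wrist0 526 [  0.039   0.999 541.894  49.454] [537.139  32.203 150.055] [545.789  65.856 156.127] [153.059 154.192]
wrist1 653 [  0.037   0.999 540.154  48.663] [536.193  32.025 147.341] [545.433  65.135 155.429] [152.783 153.953]
hit False [469.738 -95.19  146.422]
15.297762229538899 49.323758482933044 [469.456 -95.13  146.262] [-0.16  -0.349  2.218]
4.0167 15.293727633035505 48.7628298997879 [468.602 -94.702 244.961] [-0.081  0.114 -3.872] [ 0.034 -0.007  0.048]
```

Grasped: width 15.3, weight felt. The bar's middle is (541,48.8,150) and the stand yaw is -2.2°. I'll move to a standoff and check the hook against the bar.

```bash
cat >> h.py <<'E'
YAW=-2.2; RS=rot(YAW); BAR=np.array([541.,48.8,150.]); D=np.array([np.cos(np.radians(YAW)),np.sin(np.radians(YAW)),0])
def tcp(bx,up): # tcp pose with bar centre at hook x=bx, height up above underside
    return BAR-bx*D+[0,0,146-up]
E
python3 - <<'E'
from fit import *
np.set_printoptions(precision=1,suppress=True)
ctrl.move_l(tcp(60,60)-[0,60,0],RS)
ctrl.move_l(tcp(60,73),RS); ctrl.move_l(tcp(36,73),RS,vel=60); ctrl.hold(.3)
s=sensors.read_state(); print(s["t"],s["eef_pos"],tcp(36,73),s["force"],s["wrist_torque"])
c=s["eef_pos"][:2]; S=[]
for n in("scene","side","wrist"):
    im,d,K,k1,M=grab(n); np.savez(n+"2.npz",im=im,d=d,K=K,k1=k1,M=M)
    P,u,v=cloud(d,K,k1,M)
    h=near(P,c,30,82,104); print(n,"base",circ(near(P,c,40,80,102)[:,:2],21.5) if len(h)>20 else None, c)
    k=P[(P[:,2]>100)&(P[:,2]<215)&(abs(P[:,1]-48)<9)&(P[:,0]>460)&(P[:,0]<520)]
    if len(k): print(" hook",len(k),k.min(0),k.max(0))
    if n!="wrist":
        q=(np.array([505,48,150])-M[:3,3])@M[:3,:3]; px=(K@(q/q[2]))[:2].astype(int); print(px)
        S.append(cv2.resize(im[px[1]-60:px[1]+60,px[0]-50:px[0]+50],None,fx=4,fy=4,interpolation=cv2.INTER_CUBIC))
save("zoom2",np.hstack(S))
E
```

```text
6.1583 [504.8  50.3 223. ] [505.   50.2 223. ] [-0.9  0.3 -3.5] [-0. -0.  0.]
scene base (array([506.6,  49.4]), np.float64(0.9979136462797082)) [504.8  50.3]
 hook 239 [471.4  39.1 101. ] [519.4  56.9 214.6]
[277 201]
side base (array([504. ,  53.1]), np.float64(0.9612998071523414)) [504.8  50.3]
 hook 329 [469.7  39.2 100.1] [519.8  56.7 214.9]
[272 179]
wrist base (array([505.1,  49.6]), np.float64(0.13886172345503114)) [504.8  50.3]
 hook 1944 [471.5  39.  104.6] [520.   57.  211.3]
```

View pics/zoom2.png

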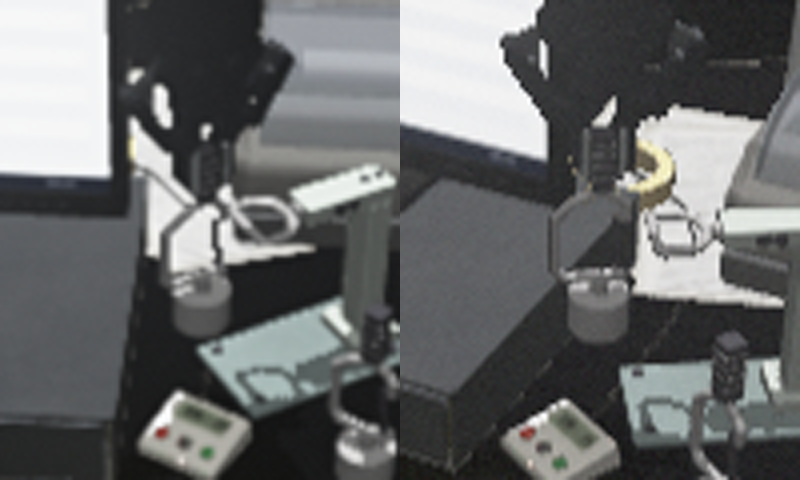

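The weight hangs plumb at the standoff, with its base at the TCP axis. In the left crop the hook's mouth at about (215,215) faces the ring bar at (240,215). Now I'll push in slowly, with a force guard.

```bash
python3 - <<'E'
from fit import *
np.set_printoptions(precision=2,suppress=True)
def st(m): s=sensors.read_state(); print(m,round(s["t"],2),s["eef_pos"],s["force"],s["wrist_torque"],round(s["grip_width"],1)); return s
hit=ctrl.move_l(tcp(26,73),RS,vel=40,threshold=10); st(("in26",hit))
for bx in (20,14,8,2):
    hit=ctrl.move_l(tcp(bx,73),RS,vel=40,threshold=10); st((bx,hit))
    if hit: break
E
```

```text
('in26', False) 6.71 [515.33  49.76 223.  ] [-0.64 -0.22 -3.54] [ 0.   -0.02 -0.03] 15.2
(20, False) 7.01 [521.27  49.52 223.02] [-0.64 -0.4  -4.03] [ 0.04 -0.01  0.02] 15.4
(14, False) 7.31 [526.75  49.42 222.76] [-1.16 -0.33 -3.73] [0.03 0.24 0.01] 15.1
(8, False) 7.61 [532.94  49.1  222.63] [-1.62  0.69 -4.56] [ 0.05  0.29 -0.03] 15.4
(2, False) 7.91 [539.24  48.83 222.75] [-1.18  0.19 -5.55] [ 0.01  0.22 -0.01] 15.3
```

```bash
python3 - <<'E'
from fit import *
np.set_printoptions(precision=2,suppress=True)
def st(m): s=sensors.read_state(); print(m,round(s["t"],2),s["eef_pos"],s["force"],s["wrist_torque"],round(s["grip_width"],1)); return s
s=st("pre"); c=s["eef_pos"][:2]
im,d,K,k1,M=grab("wrist"); P,u,v=cloud(d,K,k1,M); print("base",circ(near(P,c,40,80,102)[:,:2],21.5))
for up in (80,86,91,95,98,100,102):
    hit=ctrl.move_l(tcp(2 if up<95 else 1,up),RS,vel=30,threshold=6); st((up,hit))
    if hit: break
S=[]
for n in("scene","side"):
    im,d,K,k1,M=grab(n)
    q=(np.array([535,48,140])-M[:3,3])@M[:3,:3]; px=(K@(q/q[2]))[:2].astype(int)
    S.append(cv2.resize(im[px[1]-40:px[1]+40,px[0]-40:px[0]+40],None,fx=5,fy=5,interpolation=cv2.INTER_CUBIC))
save("zoom3",np.hstack(S))
E
```

```text
pre 7.91 [539.24  48.83 222.75] [-1.18  0.19 -5.55] [ 0.01  0.22 -0.01] 15.3
base (array([539.37,  48.22]), np.float64(0.139685382979807))
(80, False) 8.34 [538.84  48.87 215.57] [-1.58  0.6  -4.58] [0.02 0.15 0.01] 15.3
(86, False) 8.69 [538.87  48.89 209.6 ] [-0.19  0.77 -5.17] [-0.01  0.17  0.01] 14.9
(91, False) 9.01 [538.76  48.88 204.41] [-0.34 -0.11 -5.72] [ 0.01  0.02 -0.01] 15.4
(95, False) 9.29 [540.34  48.82 201.15] [-0.56  0.64 -3.06] [-0.01 -0.01  0.01] 14.9
(98, False) 9.54 [539.91  48.87 197.87] [ 0.31 -0.27 -2.65] [-0.04 -0.05 -0.02] 15.3
(100, False) 9.79 [540.39  48.82 196.27] [ 0.43 -0.09 -2.64] [-0.01 -0.11 -0.03] 15.1
(102, False) 10.04 [541.09  48.78 195.49] [-0.46 -0.04  3.82] [-0.   -0.   -0.03] 15.3
```

View pics/zoom3.png

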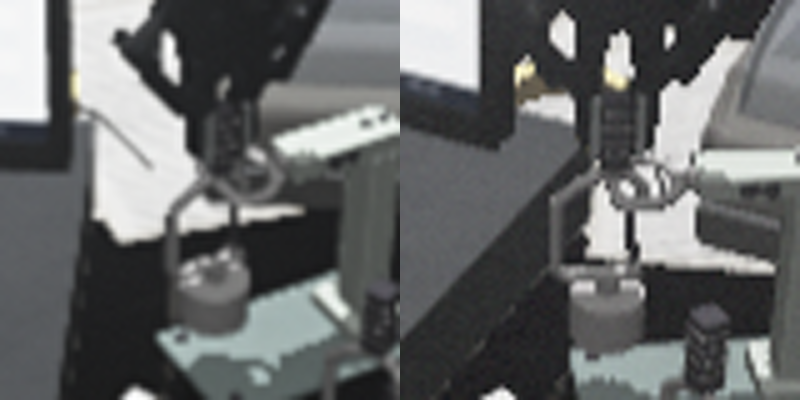

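The crop shows the ring bar under the hook's crown at about (615,180), with the gate rod upright below it at (632,235). The force swung to +3.8 N at 195.5 mm, so the bar is seated. Now unload, release and retreat.

```bash
python3 - <<'E'
from fit import *
np.set_printoptions(precision=2,suppress=True)
p=tcp(0.5,100.5)
ctrl.move_l(p,RS,vel=30); ctrl.hold(.3); print(sensors.read_state()["force"])
ctrl.gripper_to(24); ctrl.hold(.3); ctrl.gripper_to(60); ctrl.hold(.3)
ctrl.move_l(p+[0,0,100],RS,vel=80); ctrl.hold(3)
S=[];B=[]
for i in range(3):
    im,d,K,k1,M=grab("wrist"); P,u,v=cloud(d,K,k1,M); print("base",circ(near(P,[541,48],45,55,75)[:,:2],21.5)); t=near(P,[541,48],30,201,212); print("top",t.mean(0),len(t)); ctrl.hold(.17)
S=[]
for n in("scene","side"):
    im,d,K,k1,M=grab(n)
    q=(np.array([535,48,140])-M[:3,3])@M[:3,:3]; px=(K@(q/q[2]))[:2].astype(int)
    S.append(cv2.resize(im[px[1]-40:px[1]+40,px[0]-40:px[0]+40],None,fx=5,fy=5,interpolation=cv2.INTER_CUBIC))
save("zoom4",np.hstack(S)); print(sensors.read_state()["t"],sensors.read_state()["force"])
E
```

```text
[ 2.41 -0.08  1.89]
base (array([545.29,  47.89]), np.float64(0.14594277942960987))
top [538.6   49.48 203.98] 453
base (array([545.3 ,  47.89]), np.float64(0.15179690711318208))
top [538.59  49.48 203.92] 454
base (array([545.29,  47.89]), np.float64(0.15295471804036162))
top [538.61  49.46 203.92] 454
17.1333 [-0.53  1.02  0.43]
```

View pics/zoom4.png

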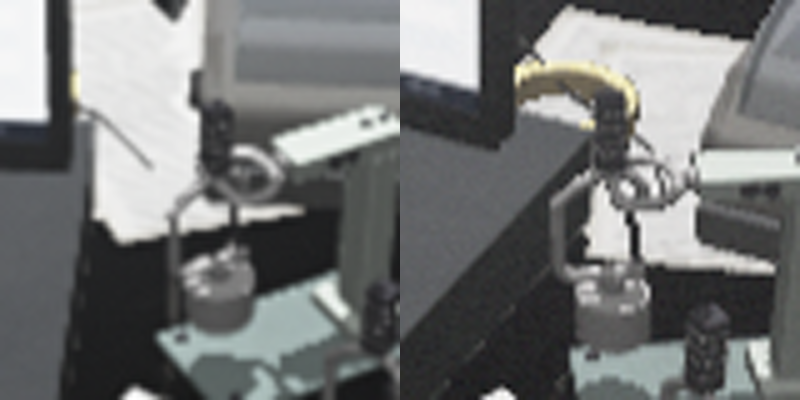

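The weight hangs steady: base and top positions repeat to 0.02 mm over three frames. It leans 2.8°, which fits the C's off-axis mass. The bar is under the crown at about (612,180) and the gate stands closed at (632,235). Handing in.

```bash
python3 -c "
from plant import ctrl
print(ctrl.finish_job())"
```

```text
the job is handed in; nothing more can be done
None
```

The check weight is clipped onto the D-ring's front bar and hangs still with the gate apparently shut. The gripper is clear, the other things on the bench were not touched, and the job was handed in at about 17 s.

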